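Lock the bottle-nest clamp with the extension bar

ROBOT

A 6-joint arm with a two-finger parallel gripper is mounted at the origin on the work surface. World frame = base frame: x ahead of the robot, y to its left, z up, the work surface at z = 0. Lengths are in mm, angles in rad, forces in N, time in s.
With the tool pointing down it reaches from about 300 to 750 mm from the base axis. Payload 8.5 kg.
Tool frame: the origin (TCP) lies midway between the tips of the shut fingers; the grasp point (between the pads) lies r.grip_point_offset behind it (r.grip_point_offset is the distance from the TCP to the grasp point, in mm); z points along the fingers, y is the line along which they close (so a half turn about z gives the same grasp; the last joint's range is limited). The gripper opens to 85 mm and grips with 20 to 120 N. Pads are 22 mm wide; open, the fingers measure 114 mm over their backs; the gripper's body (76 mm by 85 mm) begins 54 mm behind the grasp point. The pads swing forward as they close: fully open they stand 13 mm farther back than shut.
Start: joints at [-1.475, 0.381, 1.297, -0, 1.464, -0.215], TCP at [168.195, -523.632, 231.322] pointing down, gripper open.
Joint ranges: [-3.11, 3.11], [-0.89, 2.33], [0.22, 2.48], [-1.42, 4.56], [0.17, 2.85], [-2.88, 2.88]. Speed limits (rad/s): [2.39, 2.39, 3.14, 3.14, 3.14, 3.14].

INTERFACE

Orientations are given as a unit quaternion [x, y, z, w].
In Python, from rig import r, imaging gives the robot as it stands.
- The arm moves only by the shell command python3 -m inch 'ROWS' [FORCE]. ROWS is JSON, a list of rows, each an object with "grip": the closure in counts, from 0 (fully open) to 255 (shut); "linear": the shift along the tool's x, y, z in m, a list of three; "yaw": the turn about the tool's z in degrees. A call has 1 to 10 rows; each row shifts and turns the commanded pose from where the row before left it, along the tool's axes as they then stand; what a row does not reach is not made up. A row lasts 1/8 s, in which the tool goes at most 62.5 mm and 10.7 degrees, less where a joint would pass 70% of its speed; a pose out of reach is approached as far as the arm can. A call is refused whole if a number of a shift passes 0.0625 or a number of a turn 10.7, either way. A call with a gripper value outside its range is refused whole. The fingers move at their own pace and stop on an object; FORCE is the grip in N (left out, the last holds). Time passes only in rows, so rows that do not move let the fingers close. It gives the time, the measured TCP pose, the force, the opening and the grip force at its end, in the units of the state.
- r.sense(): the state, without advancing time (a new reading comes with each control period).
- imaging.camera(name): name is "side" or "top" or "wrist"; returns the picture (400x640x3 uint8, red, green, blue); there is no depth.
- imaging.camera_params(name): a dict with "fx", "fy", "cx", "cy" (pixels), "world_to_cam" (4x4, takes a point from world to camera coordinates). Camera axes: x right, y up, looking along -z (the intrinsics and any distortion apply to the point x, -y, -z); pixel columns grow to the right and rows downward; lengths in mm; the calibration is good to about 2 mm. A picture is of the moment at which its call begins: read the wrist's pose just before it. camera_params takes no time and is no camera call; for the wrist camera it gives the pose at the moment of the call.
- r.close_job(): hands the job in; it is judged then, once.
The state is a dict: "t": time; "joints": joint angles; "qd": joint speeds; "tau": joint torques, N m; "position": TCP position; "tcp_rot": TCP orientation; "force": force on the tool from outside, world axes, zero at the start; "wrist_torque": the same for the moment, N m; "gripper_width": finger opening in mm; "grip_force": force on a finger pad.
Only numpy, scipy, OpenCV 4.12 (cv2) and the standard library are available. Lean on these libraries where they do the work, as an engineer would, in place of code of your own. Each camera call takes 0.05 s, during which the arm holds its last target. There are 200 camera calls.

TASK

Lock the yellow-handled toggle clamp: take the orange extension bar from its green tray, fit its socket down over the yellow handle and, with the bar, throw the handle over its dead point to the far stop, so that it locks against the bottle nest. Work the clamp only with the bar, never touching it with the gripper, and leave the blue-handled clamp open. Then stand the bar upright in its green tray again and let go.

Things in the scene. Friction and masses are not known exactly. Their poses are not given: they have to be found in the camera images.
- bar: Extension bar, 152 mm tall, 0.35 kg, standing in the green tray. Above: a square orange shank 22 x 22 mm, from 52 to 152 mm above the foot. Below: a round steel bell 52 mm high, 58 mm across, open underneath: a socket 48 mm across inside for its lower 34 mm, then narrowing, 45 mm deep. Origin: centre of the open mouth (its foot); z up, x and y square to the shank's faces. Its yaw does not matter.
- tray: Low green open tray in which the bar stands, fixed to the table: 96 x 96 mm outside, inside 86 x 86 mm, floor 5 mm thick, rim 16 mm above the table. Origin: centre of its underside, on the table.
- yellow_clamp: Toggle clamp bolted down: steel base 240 x 100 x 12 mm (x -70 to 170 mm), at +x a white nest 40 mm high with two bottles (from x = 124 mm, tops 106 mm up). Origin: on the table below the handle's pivot, which is 35 mm up. The yellow handle swings in the x-z plane: open it leans to -x (roughly to the robot), locked to +x, towards the nest. Steel cheeks at the pivot reach 52 mm up.
- yellow_tip (a point): Centre of the round end (20 mm diameter) of the yellow handle; the handle below it is 18 mm thick for the upper 40 mm, then 12 mm. It lies 90 mm from the pivot.
- yellow_lever (a joint): Yellow handle's angle: 0 open (leaning 0.6 rad from upright to the clamp's -x), 0.6 upright (dead point), 1.2 locked (leaning 0.6 rad to +x). A spring pushes it to the stop on its side of the dead point, with about 0.45 Nm at the stops (5 N at the tip), nothing at the dead point; past that it snaps on to the stop.
- blue_lever (a joint): Angle of the handle of the second clamp, alike but with a blue handle: 0 open, 1.2 locked. It is open and stays open. The two clamps stand one to the left and one to the right of the tray, either way round.
Not all that is in view belongs to the job. Of the things that look like the tray, the smaller one is meant.

How it is judged (in metres and radians):
On the way, in this order (a step that is already met when the one before it is completed fails the run):
1. the bar's socket is fitted down over the tip of the open yellow handle (z of yellow_tip in the frame of bar above 0.004 m and distance between yellow_tip and bar below 0.045 m and horizontal distance between yellow_tip and bar below 0.03 m and value of joint yellow_lever below 0.5 rad), for 0.05 s.
2. the yellow handle passes its dead point with the bar's socket on it (value of joint yellow_lever above 0.7 rad and z of yellow_tip in the frame of bar above -0.005 m and distance between yellow_tip and bar below 0.06 m).
At the end, for the whole second after the job is handed in: The yellow handle is at its far, locked stop (above 1.05 of 1.2 rad), the blue handle is still open (below 0.15 rad), and the bar stands upright (within 8 degrees), socket down and at rest on the floor of the green tray, its centre within 25 mm of the tray's (value of joint yellow_lever above 1.05 rad and value of joint blue_lever below 0.15 rad and horizontal distance between bar and tray below 0.025 m and height (world z) of bar below 0.012 m and angle between bar's own z axis and vertical below 0.15 rad and linear speed of bar below 0.02 m/s); the robot touches nothing.
It fails at once if the gripper or arm touches the yellow clamp (more than 1 N) (contact force between any of the fingers, the arm and yellow_clamp above 1 N).
It fails at once if the blue handle is moved by more than 0.3 rad (value of joint blue_lever above 0.3 rad).
It also fails if it takes over 43 s, if anything falls off the work surface, if the arm or the gripper's body presses on something with over 40 N, if the wrist force passes 120 N, or if a joint passes its speed limit or range.

## Working session

There is one attempt and no reset: what is moved stays moved. The work goes in short steps, Python scripts to look and compute and a shell command to move; the robot and the scene stay as the last step left them, time stands still between calls to the robot, and variables do not carry over. Pictures are saved under pics/ and viewed, at most 10 in all, crops included, and the job is handed in when it is done.

```bash
mkdir -p pics; ls; python3 - <<'E'
from rig import r, imaging
import cv2,numpy as np
s=r.sense();print(s,r.grip_point_offset)
a=imaging.camera("top");b=imaging.camera("side")
np.save('top0.npy',a);np.save('side0.npy',b)
cv2.imwrite('pics/top0.png',a[:,:,::-1]);cv2.imwrite('pics/side0.png',b[:,:,::-1])
for n in("top","side","wrist"):print(n,imaging.camera_params(n))
E
```

```text
pics
{'t': 0.0, 'joints': array([-1.47528513e+00,  3.81234965e-01,  1.29822567e+00,  9.71093083e-06,
        1.46362509e+00, -2.15323319e-01]), 'qd': array([-0.00138656, -0.0001186 ,  0.00214943,  0.00089367,  0.0003357 ,
       -0.0010707 ]), 'tau': array([-2.19425216e-03, -4.48460376e+01, -2.31280035e+01, -3.60066342e-04,
        4.79567403e-03, -2.55879307e-06]), 'position': array([ 168.17977326, -523.35995764,  230.70269735]), 'tcp_rot': array([ 9.87946834e-01,  1.54791780e-01,  4.95138393e-05, -7.44907696e-04]), 'force': array([ 0.24020551,  0.45831333, -0.3700777 ]), 'wrist_torque': array([-0.02391299,  0.02336274,  0.04829352]), 'grip_force': 0.0, 'gripper_width': 85.49334616928915} 18.700000000000003
top {'fx': 383.99567712785586, 'fy': 383.99567712785586, 'cx': 316.2773292961194, 'cy': 200.29031107196286, 'world_to_cam': array([[-8.59258411e-03, -9.99414311e-01,  3.31240329e-02,
        -1.34459751e+01],
       [ 9.94495677e-01, -5.08169118e-03,  1.04654311e-01,
        -4.55438916e+02],
       [-1.04424690e-01,  3.38409585e-02,  9.93956877e-01,
        -7.78723661e+02],
   
[... 319 characters left out ...]
-1.62071989e-01,  8.31443775e-01,
        -3.12512595e+02],
       [-7.92395503e-01,  2.51868202e-01,  5.55582375e-01,
        -5.68425262e+02],
       [ 0.00000000e+00,  0.00000000e+00,  0.00000000e+00,
         1.00000000e+00]])}
wrist {'fx': 316.95971033246786, 'fy': 316.95971033246786, 'cx': 318.49461680650285, 'cy': 197.13096270969285, 'world_to_cam': array([[ 3.04605018e-01, -9.52473693e-01, -3.10585489e-03,
        -5.48702157e+02],
       [ 9.14532009e-01,  2.93379238e-01, -2.78495651e-01,
         3.48391017e+01],
       [ 2.66170975e-01,  8.19907692e-02,  9.60432468e-01,
        -3.80063202e+02],
       [ 0.00000000e+00,  0.00000000e+00,  0.00000000e+00,
         1.00000000e+00]])}
```

View pics/top0.png

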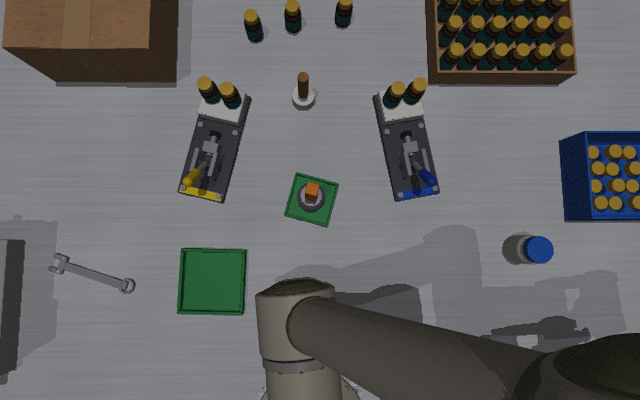

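View pics/side0.png

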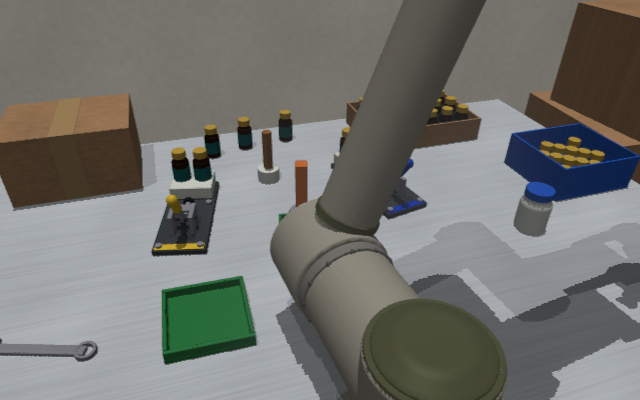

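The top view shows the yellow clamp on the left, with its tip near (188,179) and its strip at (201,196). The bar top is at (312,187) in the small tray at (311,200), and the blue clamp is on the right. The side view shows the yellow tip near (172,200) and the bar shank at (301,180).

```bash
cat > h.py <<'E'
import numpy as np,cv2
from rig import r,imaging
def ray(p,uv):
    M=p["world_to_cam"];R=M[:3,:3];o=-R.T@M[:3,3]
    d=R.T@np.array([(uv[0]-p["cx"])/p["fx"],-(uv[1]-p["cy"])/p["fy"],-1]);return o,d/np.linalg.norm(d)
def plane(p,uv,z):
    o,d=ray(p,uv);return o+d*(z-o[2])/d[2]
def tri(*rs):
    A=sum(np.eye(3)-np.outer(d,d) for o,d in rs);b=sum((np.eye(3)-np.outer(d,d))@o for o,d in rs)
    return np.linalg.solve(A,b),[round(float(np.linalg.norm(np.cross(np.linalg.solve(A,b)-o,d))),1) for o,d in rs]
def blobs(im,lo,hi,amin=20,box=None):
    h=cv2.cvtColor(im,cv2.COLOR_RGB2HSV);m=cv2.inRange(h,lo,hi)
    if box: k=np.zeros_like(m);x0,y0,x1,y1=box;k[y0:y1,x0:x1]=1;m=m*k
    c,_=cv2.findContours(m,cv2.RETR_EXTERNAL,cv2.CHAIN_APPROX_NONE)
    return sorted([x for x in c if cv2.contourArea(x)>amin],key=cv2.contourArea,reverse=True)
YEL=((22,150,80),(34,255,255));ORA=((3,150,80),(14,255,255));GRN=((55,120,40),(80,255,255))
E
python3 - <<'E'
from h import *
T=imaging.camera_params("top");S=imaging.camera_params("side")
t=np.load('top0.npy');s=np.load('side0.npy')
np.set_printoptions(precision=1,suppress=True)
for n,im,box in(("top",t,(170,150,250,210)),("side",s,(140,180,230,260))):
    for c in blobs(im,*YEL,box=box): print(n,"yel",cv2.minAreaRect(c),cv2.boundingRect(c),cv2.contourArea(c))
for n,im,box in(("top",t,(280,160,350,230)),("side",s,(270,140,330,260))):
    for c in blobs(im,*ORA,box=box): print(n,"ora",cv2.minAreaRect(c),cv2.boundingRect(c))
for c in blobs(t,*GRN,amin=200,box=(275,165,350,235)):
    b=cv2.boxPoints(cv2.minAreaRect(c)); print("tray",b); P=np.array([plane(T,u,16) for u in b]);print(P,P.mean(0))
def up(im,x0,y0,x1,y1,k,f): cv2.imwrite(f,cv2.resize(im[y0:y1,x0:x1,::-1],None,fx=k,fy=k,interpolation=cv2.INTER_CUBIC))
a=cv2.resize(t[80:235,165:345,::-1],None,fx=4,fy=4,interpolation=cv2.INTER_CUBIC);cv2.imwrite('pics/c1.png',a[:600,:720])
E
```

```text
top yel ((202.46981811523438, 183.57179260253906), (42.713104248046875, 26.29877471923828), 13.324532508850098) (179, 169, 43, 33) 352.5
side yel ((178.45123291015625, 246.28195190429688), (5.875301837921143, 49.16069030761719), 87.70938873291016) (154, 243, 50, 8) 191.5
side yel ((172.0, 199.5), (9.0, 10.0), 90.0) (167, 195, 11, 10) 70.5
top ora ((311.6792907714844, 188.6226348876953), (11.813007354736328, 11.813008308410645), 15.945395469665527) (305, 182, 14, 14)
side ora ((301.0, 183.0), (44.0, 10.0), 90.0) (296, 161, 11, 45)
tray [[283.5 214.7]
 [295.3 171.7]
 [338.2 183.4]
 [326.4 226.4]]
[[426.2  52.1  16. ]
 [517.5  27.3  16. ]
 [492.  -63.7  16. ]
 [401.  -37.7  16. ]] [459.2  -5.5  16. ]
```

View pics/c1.png

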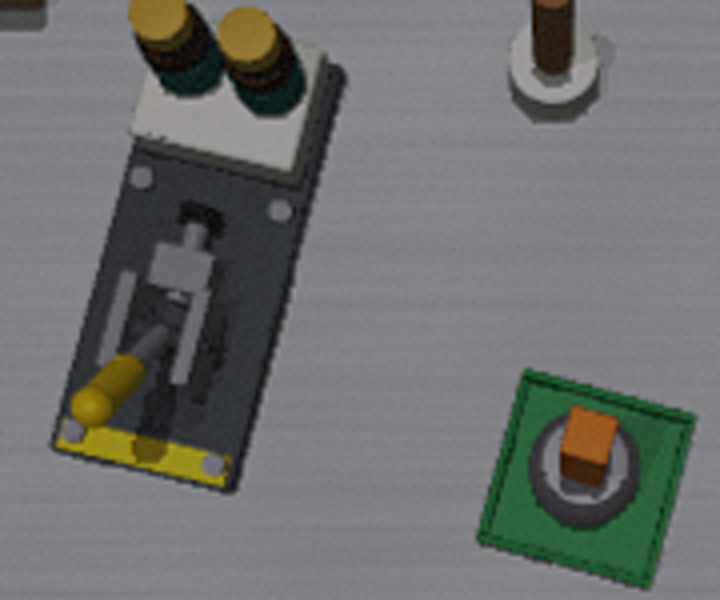

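The enlarged crop (x4, origin (165,80)) shows the handle tip at (91,406), base bolts at (73,431), (213,464), (142,177) and (280,210), and the shank top face centred near (590,433).

```bash
python3 - <<'E'
from h import *
np.set_printoptions(precision=1,suppress=True)
T=imaging.camera_params("top");S=imaging.camera_params("side")
f=lambda x,y:((x-1.5)/4+165,(y-1.5)/4+80)
tip=tri(ray(T,f(91,406)),ray(S,(172,199.5)));print("tip",tip)
B=[plane(T,f(*u),14) for u in((73,431),(213,464),(142,177),(280,210))]
fm=(B[0]+B[1])/2;bm=(B[2]+B[3])/2;ax=bm-fm;L=np.linalg.norm(ax);ax/=L
n=B[0]-B[1];print("front",fm,"back",bm,L,"axis deg",np.degrees(np.arctan2(ax[1],ax[0])),np.degrees(np.arctan2(-n[0],n[1])),np.linalg.norm(n))
C=[plane(T,f(*u),12) for u in((53,447),(237,492))];m=(C[0]+C[1])/2;print("corners",C,m,"origin",m+70*ax,"tip pred",m+(70-50.8)*ax)
print("bartop",plane(T,f(590,433),157), "bell ring top", plane(T,f(584,463),57))
E
```

```text
tip (array([483.5, 225.5, 108.5]), [0.2, 0.2])
front [476.2 226.6  14. ] back [613.1 193.6  14. ] 140.82511435899505 axis deg -13.530059489636265 -13.652515785438778 75.37593555183169
corners [array([476.9, 274. ,  12. ]), array([452.7, 177.6,  12. ])] [464.8 225.8  12. ] origin [532.9 209.4  12. ] tip pred [483.5 221.3  12. ]
bartop [463.2  -5.  157. ] bell ring top [461.9  -4.2  57. ]
```

```bash
python3 -m inch '[{"grip":0,"linear":[0,0,0],"yaw":-9.7},{"grip":0,"linear":[0,0,0],"yaw":-9.7},{"grip":0,"linear":[0,0,0],"yaw":-9.7},{"grip":0,"linear":[0,0,0],"yaw":-9.7},{"grip":0,"linear":[0,0,0],"yaw":-9.7},{"grip":0,"linear":[0,0,0],"yaw":-9.7}]' 100
python3 -m inch '[{"grip":0,"linear":[0.057,0.014,0],"yaw":0},{"grip":0,"linear":[0.057,0.014,0],"yaw":0},{"grip":0,"linear":[0.057,0.014,0],"yaw":0},{"grip":0,"linear":[0.057,0.014,0],"yaw":0},{"grip":0,"linear":[0.057,0.014,0],"yaw":0},{"grip":0,"linear":[0.057,0.014,0],"yaw":0},{"grip":0,"linear":[0.057,0.014,0],"yaw":0},{"grip":0,"linear":[0.057,0.014,0],"yaw":0},{"grip":0,"linear":[0.057,0.014,0],"yaw":0},{"grip":0,"linear":[0.057,0.014,0],"yaw":0}]'
python3 -m inch '[{"grip":0,"linear":[0,0,0],"yaw":0},{"grip":0,"linear":[0,0,0],"yaw":0}]'
python3 - <<'E'
from h import *
np.set_printoptions(precision=2,suppress=True)
s=r.sense();W=imaging.camera_params("wrist");w=imaging.camera("wrist");T=imaging.camera_params("top")
cv2.imwrite('pics/w1.png',w[:,:,::-1])
q=s["tcp_rot"];print(s["t"],s["position"],np.degrees(2*np.arctan2(q[1],q[0])),s["joints"])
for c in blobs(w,*ORA): print(cv2.minAreaRect(c),cv2.boundingRect(c))
E
```

```text
t: 0.85
position: [168.2, -523.5, 231.0]
tcp_rot: [0.786, 0.618, 0.0, -0.0]
force: [0.4, 0.3, -0.2]
gripper_width: 85.3
grip_force: 0.0
t: 2.1
position: [442.4, -2.4, 231.3]
tcp_rot: [0.788, 0.616, -0.0, 0.0]
force: [0.3, -1.4, -0.3]
gripper_width: 85.5
grip_force: 0.0
t: 2.35
position: [441.6, -4.5, 231.1]
tcp_rot: [0.788, 0.616, -0.0, -0.0]
force: [-0.1, -0.2, -0.1]
gripper_width: 85.3
grip_force: 0.0
2.35 [441.58  -4.54 231.07] 76.0397976280345 [-0.28  0.19  1.58 -0.    1.38 -0.04]
((347.5, 198.0), (26.0, 29.0), 90.0) (333, 185, 30, 27)
```

View pics/w1.png

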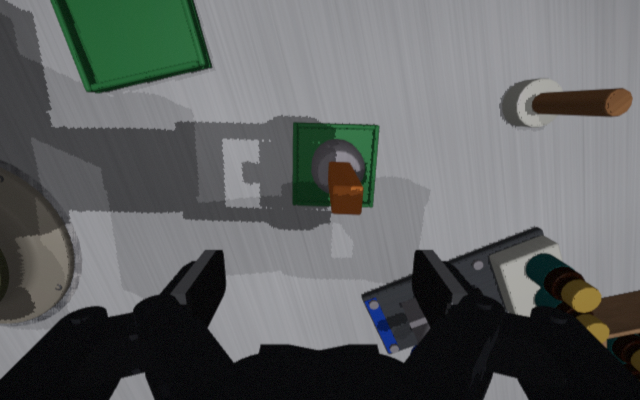

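The wrist view shows the bar top face at roughly (332–362, 186–213), square to the gripper, with the tray spanning about (293–379, 123–208).

```bash
python3 - <<'E'
from h import *
np.set_printoptions(precision=1,suppress=True)
W=imaging.camera_params("wrist");T=imaging.camera_params("top")
print("top pt",plane(W,(347,200),157),tri(ray(W,(347,200)),ray(T,(312.1,187.9))))
w=cv2.imread('pics/w1.png')[:,:,::-1].copy()
c=blobs(w,*GRN,amin=500,box=(270,110,400,225))[0];h=cv2.boxPoints(cv2.minAreaRect(cv2.convexHull(c)));print(h)
P=np.array([plane(W,u,16) for u in h]);print(P,P.mean(0))
print("bell ring z57",plane(W,(340,165),57))
b=plane(W,(347,200),157);p=r.sense()["position"];d=b-p;a=np.radians(76.04)
print("tool shift",d[0]*np.cos(a)+d[1]*np.sin(a),d[0]*np.sin(a)-d[1]*np.cos(a))
E
```

```text
top pt [463.2  -3.7 157. ] (array([463.5,  -4.9, 153.4]), [0.2, 0.2])
[[290.9 204.2]
 [293.5 122.4]
 [378.1 125.1]
 [375.5 206.9]]
[[400.2 -36.6  16. ]
 [428.2  53.4  16. ]
 [517.7  27.9  16. ]
 [496.5 -64.2  16. ]] [460.7  -4.9  16. ]
bell ring z57 [466.2   2.8  57. ]
tool shift 6.587358938473685 20.737259371083667
```

```bash
python3 -m inch '[{"grip":0,"linear":[0.0055,0.021,0],"yaw":0},{"grip":0,"linear":[0,0,0.045],"yaw":0},{"grip":0,"linear":[0,0,0.045],"yaw":0},{"grip":0,"linear":[0,0,0.043],"yaw":0},{"grip":0,"linear":[0,0,0],"yaw":0},{"grip":255,"linear":[0,0,0],"yaw":0},{"grip":255,"linear":[0,0,0],"yaw":0},{"grip":255,"linear":[0,0,0],"yaw":0},{"grip":255,"linear":[0,0,0],"yaw":0},{"grip":255,"linear":[0,0,0],"yaw":0}]' 110
python3 -m inch '[{"grip":255,"linear":[0,0,0],"yaw":0},{"grip":255,"linear":[0,0,0],"yaw":0}]'
```

```text
t: 3.65
position: [463.7, -4.2, 99.2]
tcp_rot: [0.788, 0.616, 0.0, 0.001]
force: [-1.4, 0.3, 6.4]
gripper_width: 20.8
grip_force: 106.8
t: 3.9
position: [463.7, -4.2, 99.2]
tcp_rot: [0.788, 0.616, 0.0, 0.001]
force: [-2.2, -1.0, 6.9]
gripper_width: 20.6
grip_force: 106.8
```

```bash
python3 -m inch '[{"grip":255,"linear":[0,0,-0.02],"yaw":0},{"grip":255,"linear":[0,0,-0.04],"yaw":0},{"grip":255,"linear":[0,0,-0.045],"yaw":0},{"grip":255,"linear":[0,0,-0.03],"yaw":0},{"grip":255,"linear":[0.04,-0.006,0],"yaw":0},{"grip":255,"linear":[0.05,-0.007,0],"yaw":0},{"grip":255,"linear":[0.05,-0.007,0],"yaw":0},{"grip":255,"linear":[0.05,-0.006,0],"yaw":0},{"grip":255,"linear":[0.036,-0.005,0],"yaw":0},{"grip":255,"linear":[0,0,0],"yaw":0}]'
python3 -m inch '[{"grip":255,"linear":[0,0,0],"yaw":0},{"grip":255,"linear":[0,0,0],"yaw":0}]'
python3 - <<'E'
from h import *
np.set_printoptions(precision=1,suppress=True)
print(r.sense()["position"])
s=imaging.camera("side");t=imaging.camera("top");w=imaging.camera("wrist")
np.save('s1.npy',s);np.save('t1.npy',t);np.save('w1.npy',w)
k=lambda im,x,y:cv2.resize(im[y:y+150,x:x+200,::-1],None,fx=2,fy=2,interpolation=cv2.INTER_CUBIC)
cv2.imwrite('pics/hov.png',np.vstack([np.hstack([k(s,80,100),k(t,130,70)]),np.hstack([k(w,220,80),k(w,220,230)])]))
E
```

```text
t: 5.15
position: [487.6, 224.7, 232.7]
tcp_rot: [0.787, 0.617, -0.0, -0.0]
force: [-0.0, -0.3, -3.6]
gripper_width: 20.9
grip_force: 108.0
t: 5.4
position: [488.1, 221.8, 233.3]
tcp_rot: [0.788, 0.615, -0.0, -0.0]
force: [-0.3, -0.7, -3.0]
gripper_width: 20.8
grip_force: 107.9
[488.1 221.8 233.3]
```

View pics/hov.png

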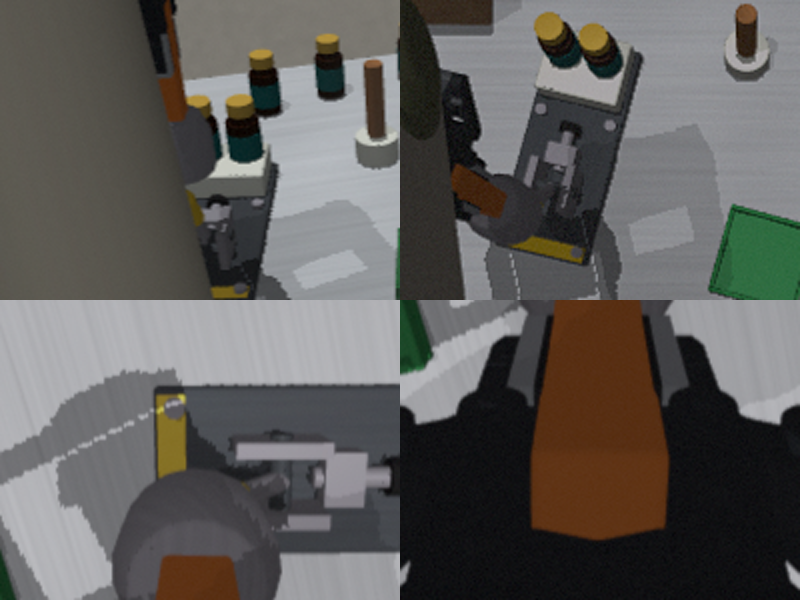

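The wrist pane (x2, origin (220,80)) shows the bell spanning (113–281), so it is centred on the tool. The visible bolt is at (178,405) and the handle emerges behind the bell at (250,486). The arm hides most of this in the side view.

```bash
python3 - <<'E'
from h import *
np.set_printoptions(precision=1,suppress=True)
W=imaging.camera_params("wrist");T=imaging.camera_params("top")
f=lambda x,y:((x-.5)/2+220,(y-.5)/2+80)
f2=lambda x,y:((x-1.5)/4+165,(y-1.5)/4+80)
print("bolt wrist",plane(W,f(178,105),14),"top",plane(T,f2(213,464),14))
print("base corner far",plane(W,f(154,86),12),"top",plane(T,f2(237,492),12))
# bell silhouette in wrist: predicted for TCP centre
M=W["world_to_cam"]
def pj(p):
    c=M[:3,:3]@p+M[:3,3];return np.array([W["cx"]+W["fx"]*c[0]/-c[2],W["cy"]-W["fy"]*c[1]/-c[2]])
p=r.sense()["position"];z0=p[2]-94.2
for z in(z0,z0+52):
    A=np.array([pj(np.array([p[0]+29*np.cos(a),p[1]+29*np.sin(a),z])) for a in np.linspace(0,6.28,60)]);print((A.min(0)-[220,80])*2,(A.max(0)-[220,80])*2)
E
```

```text
bolt wrist [488.4 265.8  14. ] top [467.3 190.   14. ]
base corner far [477.9 279.1  12. ] top [452.7 177.6  12. ]
[121.4 168.1] [270.4 310.7]
[102.1 199. ] [288.9 374. ]
```

```bash
python3 -m inch '[{"grip":255,"linear":[0.002,0,0.012],"yaw":0},{"grip":255,"linear":[0,0,0.012],"yaw":0},{"grip":255,"linear":[0,0,0.01],"yaw":0},{"grip":255,"linear":[0,0,0.006],"yaw":0},{"grip":255,"linear":[0,0,0.006],"yaw":0},{"grip":255,"linear":[0,0,0],"yaw":0},{"grip":255,"linear":[0,0,0],"yaw":0}]'
python3 - <<'E'
from h import *
w=imaging.camera("wrist");cv2.imwrite('pics/w2.png',w[:,:,::-1])
E
```

```text
t: 6.42
position: [488.8, 224.6, 187.6]
tcp_rot: [0.788, 0.616, 0.0, 0.0]
force: [0.1, 0.2, -3.8]
gripper_width: 21.2
grip_force: 108.0
```

View pics/w2.png

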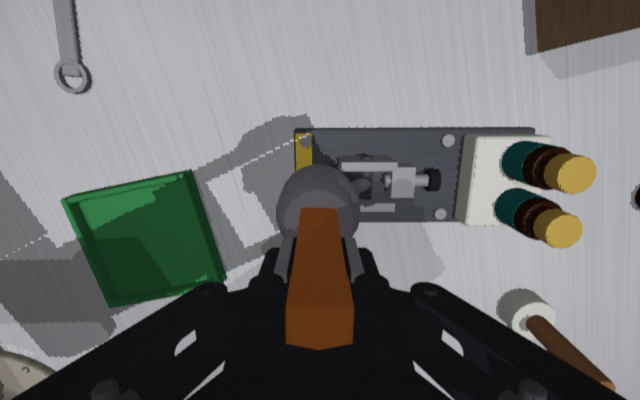

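No contact force, and the handle is no longer visible outside the bell at (318,195), so the socket is over the tip. Next I throw the handle along tool +y, following its arc.

```bash
python3 -m inch '[{"grip":255,"linear":[0,0.011,0],"yaw":0},{"grip":255,"linear":[0,0.011,-0.002],"yaw":0},{"grip":255,"linear":[0,0.011,-0.003],"yaw":0},{"grip":255,"linear":[0,0.011,-0.003],"yaw":0}]' 120
python3 -m inch '[{"grip":255,"linear":[0,0.011,-0.002],"yaw":0},{"grip":255,"linear":[0,0.011,0],"yaw":0},{"grip":255,"linear":[0,0.011,0],"yaw":0},{"grip":255,"linear":[0,0.009,0.003],"yaw":0},{"grip":255,"linear":[0,0.006,0.005],"yaw":0},{"grip":255,"linear":[0,0,0.002],"yaw":0},{"grip":255,"linear":[0,0,0],"yaw":0}]'
python3 - <<'E'
from h import *
for n in("wrist","top"):
    w=imaging.camera(n);cv2.imwrite('pics/%s3.png'%n,w[:,:,::-1])
E
```

```text
t: 6.98
position: [531.5, 214.0, 195.5]
tcp_rot: [0.788, 0.616, -0.0, -0.001]
force: [-3.7, 0.4, -2.7]
gripper_width: 20.6
grip_force: 117.2
t: 7.85
position: [577.5, 202.4, 187.0]
tcp_rot: [0.788, 0.616, -0.0, -0.0]
force: [0.2, 0.2, -3.4]
gripper_width: 20.8
grip_force: 119.1
```

View pics/wrist3.png

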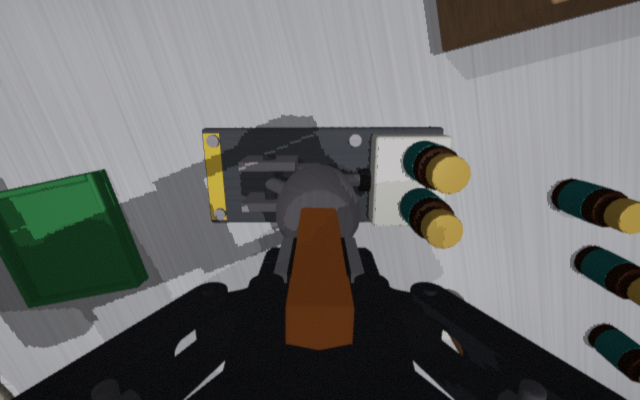

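The handle shaft at (270,185) now runs in under the bell towards the nest, and no force is left, so it is at the far stop. I lift off and carry the bar back above the tray.

```bash
python3 -m inch '[{"grip":255,"linear":[0,0,-0.012],"yaw":0},{"grip":255,"linear":[0,0,-0.02],"yaw":0},{"grip":255,"linear":[0,0,-0.02],"yaw":0},{"grip":255,"linear":[-0.03,-0.008,0],"yaw":0},{"grip":255,"linear":[-0.045,-0.012,0],"yaw":0},{"grip":255,"linear":[-0.045,-0.012,0],"yaw":0},{"grip":255,"linear":[-0.045,-0.012,0],"yaw":0},{"grip":255,"linear":[-0.04,-0.012,0],"yaw":0},{"grip":255,"linear":[-0.024,-0.007,0],"yaw":0},{"grip":255,"linear":[0,0,0],"yaw":0}]'
python3 -m inch '[{"grip":255,"linear":[0,0,0],"yaw":0},{"grip":255,"linear":[0,0,0],"yaw":0}]'
python3 - <<'E'
from h import *
np.set_printoptions(precision=1,suppress=True)
W=imaging.camera_params("wrist")
w=imaging.camera("wrist");t=imaging.camera("top");s=imaging.camera("side")
k=lambda im,x,y:cv2.resize(im[y:y+150,x:x+200,::-1],None,fx=2,fy=2,interpolation=cv2.INTER_CUBIC)
cv2.imwrite('pics/ret.png',np.vstack([np.hstack([k(s,100,130),k(t,150,70)]),np.hstack([k(w,220,80),k(t,250,120)])]))
E
```

```text
t: 9.2
position: [461.0, -5.6, 240.6]
tcp_rot: [0.789, 0.615, 0.001, 0.001]
force: [1.0, -0.4, -3.3]
gripper_width: 20.6
grip_force: 119.2
t: 9.45
position: [461.7, -4.0, 239.5]
tcp_rot: [0.788, 0.616, 0.0, 0.0]
force: [-0.1, -0.3, -2.9]
gripper_width: 20.6
grip_force: 119.2
```

View pics/ret.png

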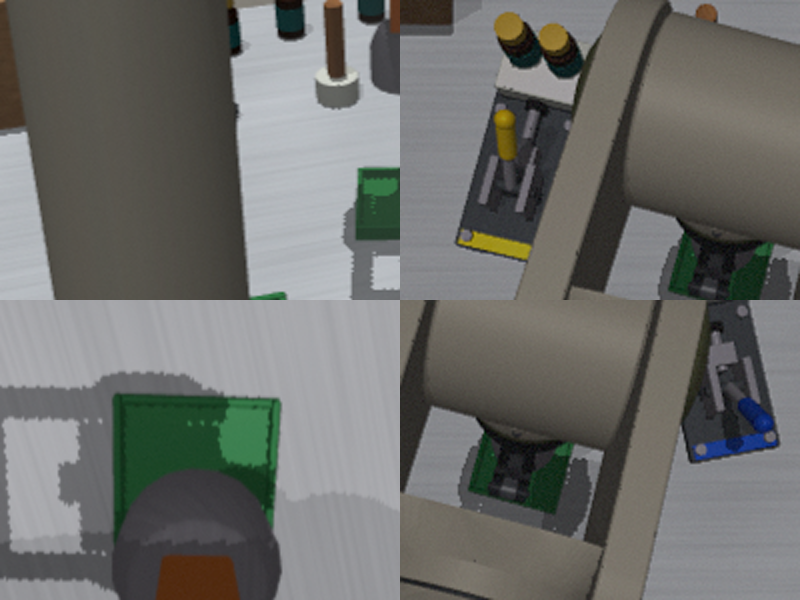

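The top pane shows the yellow handle thrown toward the nest and the blue one still open. The bar hangs centred over the tray, so I lower it.

```bash
python3 -m inch '[{"grip":255,"linear":[-0.001,-0.001,0.04],"yaw":0},{"grip":255,"linear":[0,0,0.04],"yaw":0},{"grip":255,"linear":[0,0,0.03],"yaw":0},{"grip":255,"linear":[0,0,0.015],"yaw":0},{"grip":255,"linear":[0,0,0.007],"yaw":0},{"grip":255,"linear":[0,0,0.005],"yaw":0},{"grip":255,"linear":[0,0,0.002],"yaw":0},{"grip":255,"linear":[0,0,0],"yaw":0},{"grip":255,"linear":[0,0,0],"yaw":0}]'
```

```text
t: 10.72
position: [460.3, -5.4, 100.7]
tcp_rot: [0.788, 0.616, 0.0, 0.0]
force: [0.4, -0.5, -2.7]
gripper_width: 20.5
grip_force: 119.1
```

```bash
python3 -m inch '[{"grip":255,"linear":[0,0,0.001],"yaw":0},{"grip":255,"linear":[0,0,0.001],"yaw":0},{"grip":255,"linear":[0,0,0],"yaw":0}]'
```

```text
t: 11.1
position: [460.3, -5.4, 99.3]
tcp_rot: [0.788, 0.616, 0.0, 0.0]
force: [-3.2, 0.8, 8.9]
gripper_width: 20.4
grip_force: 120.9
```

Seated, with upward contact force. Now I release slowly and retreat.

```bash
python3 -m inch '[{"grip":130,"linear":[0,0,0],"yaw":0},{"grip":60,"linear":[0,0,0],"yaw":0},{"grip":0,"linear":[0,0,0],"yaw":0},{"grip":0,"linear":[0,0,0],"yaw":0},{"grip":0,"linear":[0,0,0],"yaw":0},{"grip":0,"linear":[0,0,-0.03],"yaw":0},{"grip":0,"linear":[0,0,-0.05],"yaw":0},{"grip":0,"linear":[0,0,-0.05],"yaw":0},{"grip":0,"linear":[-0.02,-0.04,0],"yaw":0},{"grip":0,"linear":[-0.02,-0.04,0],"yaw":0}]'
python3 -m inch '[{"grip":0,"linear":[-0.06,0,0],"yaw":0},{"grip":0,"linear":[-0.06,0,0],"yaw":0},{"grip":0,"linear":[-0.05,0,0],"yaw":0},{"grip":0,"linear":[0,0,0],"yaw":0},{"grip":0,"linear":[0,0,0],"yaw":0},{"grip":0,"linear":[0,0,0],"yaw":0}]'
python3 - <<'E'
from h import *
t=imaging.camera("top");s=imaging.camera("side")
cv2.imwrite('pics/end.png',np.hstack([t[60:260,150:450,::-1],s[120:320,130:430,::-1]]))
E
```

```text
t: 12.35
position: [371.9, -24.9, 228.6]
tcp_rot: [0.788, 0.616, 0.0, 0.0]
force: [-0.2, -0.3, 0.6]
gripper_width: 85.5
grip_force: 0.0
t: 13.1
position: [332.0, -188.7, 228.3]
tcp_rot: [0.787, 0.616, 0.0, -0.0]
force: [0.1, 0.5, -0.6]
gripper_width: 85.2
grip_force: 0.0
```

View pics/end.png

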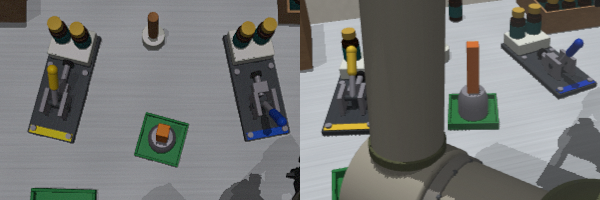

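The bar stands upright in the centre of the tray, the yellow handle is locked toward the nest, and the blue one is open.

```bash
python3 -c "
from rig import r
print(r.close_job())"
```

```text
the job is handed in; nothing more can be done
None
```

I handed the job in at about 13 s: the last pictures show the yellow clamp locked with the bar, the blue clamp still open and the bar upright in its green tray, released; the hand-in returned no verdict.

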